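# Hold a paint stencil over a model bunker

### The job

Pick up the yellow spray stencil (the blue tab is its handle), carry it over the row of paint bottles in the wooden rack, and hold it level and still about a centimetre above the flat green roof of the model bunker, the stencil's rectangle squarely over the roof's rectangle (either way round). The bunker's paint is still wet, so nothing may touch it, and leave the rack's bottles and the red jar as they stand. Finish while still holding the stencil there, ready for spraying: do not lay it down or let go.

Things in the scene. Friction and masses are not known exactly. Their poses are not given: they have to be found in the camera images.
- stencil: Loose yellow stencil, about 50 g lying flat. Plate 100 x 70 x 4 mm (100 along its x) with three slots 14 x 46 mm. Origin: centre of the plate's underside; z up. Past its -x edge a neck 30 mm wide, 4 mm thick runs to x = -77 mm and carries the blue upright tab at x = -62 mm: 10 mm thick along x, 26 mm wide along y, top 50 mm above the underside. Pinch it from above, fingers closing along x.
- stencil_tab (a point): Grip point in the middle of the blue tab, 62 mm from the plate's centre on its -x side, 34 mm above the plate's underside (16 mm below the tab's top); axes as the stencil's.
- bunker: Loose model bunker, 350 g, grey walls with dark slits, wet green roof. Origin: centre of its underside; z up. Walls 88 x 58 mm, 40 mm high; roof slab 100 x 70 mm (100 along its x), 10 mm thick, flat top 50 mm above the origin. Stencil and bunker stand one on each side of the rack, in either order.
- bunker_roof (a point): Centre of the top face of the bunker's roof, 50 mm above the bunker's origin; axes as the bunker's.
- rack: Plywood bottle rack fixed to the bench, 300 mm long (its x, roughly away from the robot), 60 mm wide (its y), 38 mm high at its ends, floor 8 mm above the bench. Origin: centre of its underside, on the bench. Four coloured dropper bottles are wedged fast in it (tops 76 mm above the bench); three taller loose ones stand between them.
- bottle_0: Loose dropper bottle (grey, white cap; nearest the robot) standing in the rack, 25 mm across, 85 mm tall, its top 93 mm above the bench. Origin: centre of its underside, z up. Leave it standing.
- bottle_1: Loose dropper bottle (white, grey cap; middle) standing in the rack, 25 mm across, 85 mm tall, its top 93 mm above the bench. Origin: centre of its underside, z up. Leave it standing.
- bottle_2: Loose dropper bottle (dark grey, black cap; farthest) standing in the rack, 25 mm across, 85 mm tall, its top 93 mm above the bench. Origin: centre of its underside, z up. Leave it standing.
- jar: Loose red jar with a steel lid, 50 mm across, 55 mm tall, on the bench beyond the work. Origin: centre of its underside. Leave it alone.
Things that resemble listed ones, but are neither listed nor needed, are in the scene too. Several things look just like the stencil: the one meant starts nearest to the robot's base.

How it is judged (in metres and radians):
On the way:
1. the stencil is carried over the row of bottles: its centre passes above the rack, higher than the bottles' tops (z of stencil in the frame of rack above 0.095 m and y of stencil in the frame of rack between -0.06 and 0.06 m and x of stencil in the frame of rack between -0.17 and 0.17 m).
At the end, for the whole second after the job is handed in: Fingers still hold the stencil, at rest, level within 0.10 rad, underside 4 to 18 mm above the roof, centres within 8 mm, long sides parallel within 0.12 rad (either way round), nothing else touching it; bunker not moved (4 mm); bottles and jar upright (horizontal distance between stencil and bunker_roof below 0.008 m and z of stencil in the frame of bunker_roof between 0.004 and 0.018 m and angle between the x axis of stencil and the x axis of bunker, either way round below 0.12 rad and angle between stencil's own z axis and vertical below 0.1 rad and linear speed of stencil below 0.02 m/s and angular speed of stencil below 0.2 rad/s and contact force between the fingers and stencil above 1 N and contact force between stencil and bunker below 0.05 N and contact force between stencil and rack below 0.05 N and contact force between stencil and bottle_0 below 0.05 N and contact force between stencil and bottle_1 below 0.05 N and contact force between stencil and bottle_2 below 0.05 N and contact force between stencil and jar below 0.05 N and distance of bunker from where it was at the start of the episode below 0.004 m and angle between bunker's own z axis and vertical below 0.05 rad and angle between each of bottle_0, bottle_1, bottle_2, jar's own z axis and vertical below 0.15 rad); the arm keeps its last pose, push and grip.
It fails at once if the wet bunker is touched by the stencil or the robot (contact force between any of stencil, the fingers, the arm and bunker above 0.3 N or distance of bunker from where it was at the start of the episode above 0.006 m).
It fails at once if a bottle or the jar is knocked over or shifted by more than 15 mm (distance of any of bottle_0, bottle_1, bottle_2, jar from where it was at the start of the episode above 0.015 m or angle between any of bottle_0, bottle_1, bottle_2, jar's own z axis and vertical above 0.3 rad).
It also fails if it takes over 38 s, if anything falls off the work surface, if the arm or the gripper's body presses on something with over 40 N, if the wrist force passes 120 N, or if a joint passes its speed limit or range.

### The arm

A 6-joint arm with a two-finger parallel gripper is mounted at the origin on the work surface. World frame = base frame: x ahead of the robot, y to its left, z up, the work surface at z = 0. Lengths are in m, angles in degrees, forces in N, time in s.
With the tool pointing down it reaches from about 0.25 to 0.725 m from the base axis. Payload 9.7 kg.
Tool frame: the origin (TCP) lies between the finger pads; the fingertips stand 22 mm ahead of it and the grasp point (between the pads) lies 3 mm ahead of it; z points along the fingers, y is the line along which they close (so a half turn about z gives the same grasp; the last joint's range is limited). The gripper opens to 85 mm and grips with 20 to 120 N. Pads are 22 mm wide; open, the fingers measure 114 mm over their backs; the gripper's body (76 mm by 85 mm) begins 54 mm behind the grasp point. The pads swing forward as they close: fully open they stand 13 mm farther back than shut.
Start: joints at [-71.906, 4.979, 10.078, 95.1, 0, 90], TCP at [0.171, -0.523, 0.253] pointing down, gripper open.
Joint ranges: [-179.16, 179.16], [-48.56, 103.87], [-65.8, 70.77], [-126.05, 130.52], [-82.76, 87.17], [-180, 180]. Speed limits (degrees/s): [127.2, 127.2, 147.25, 180, 180, 180].

### API

Orientations are given as [roll, pitch, yaw] about the fixed x, y, z axes, in that order (R = Rz(yaw) Ry(pitch) Rx(roll)).
In Python, from workcell import bot, viewer, finder gives the robot as it stands.
- The arm moves only by the tool move_arm, never from a script. Its arguments are lists of equal length, an entry for each row: "offset": the shift along the tool's x, y, z in cm, a list of three; "twist": the turn, a rotation vector about the tool's x, y, z in rad, a list of three; "grip": the opening, from 0 (shut) to 1 (fully open). In form: {"offset": [[x, y, z], ...], "twist": [[ax, ay, az], ...], "grip": [grip, ...]}. A call has 1 to 5 rows; each row shifts and turns the commanded pose from where the row before left it, along the tool's axes as they then stand; what a row does not reach is not made up. A row lasts 1/10 s, in which the tool goes at most 50 mm and 8.59 degrees, less where a joint would pass 70% of its speed; a pose out of reach is approached as far as the arm can. A call is refused whole if a number of a shift passes 5 or a number of a turn 0.15, either way. A call with a gripper value outside its range is refused whole. The fingers move at their own pace and stop on an object; "force" is the grip in N (left out, the last holds). Time passes only in rows, so rows that do not move let the fingers close. It gives the time, the measured TCP pose, the force, the opening and the grip force at its end, in the units of the state.
- bot.get_obs(): the state, without advancing time (a new reading comes with each control period).
- viewer.camera(name): name is "side" or "top"; returns a dict with "color" (420x560x3 uint8, red, green, blue), "depth" (420x560 float32, m along the optical axis (not along the pixel's ray), 0 where there is no reading), "vfov" (degrees; the focal length in pixels is half the picture's height over the tangent of half this angle, whatever the lens; pixels are square), "cx", "cy" (the principal point, pixels), "position" and "attitude" of the camera in the world. Camera axes: x right, y down, z forward; pixel columns grow to the right and rows downward; lengths in m; the calibration is good to about 2 mm. A picture is of the moment at which its call begins.
- bot.job_done(): hands the job in; it is judged then, once.
Trained networks look in a picture, given as the dict that the camera call returned (one of the last four; its "shot" number tells which), for a name from the list of things; names that differ only in an ending like _2 or _b are one class to them, and where a whole thing is asked for, a point or a joint stands for the part that bears it (a point fixed in the world has none). Each returns a list of dicts, best first, with "p" (0 to 1); they miss things now and then, are a little off and sometimes report something else, mostly with a low value. They report only what shows in the picture. A call takes as long as a camera call. They do not tell look-alikes from the thing itself.
- finder.boxes_of(picture, thing): "position" ([column, row] in pixels, amid what is visible of it).
- finder.pinpoint(picture, thing): "position" ([column, row] in pixels: a listed point, or the origin of a listed thing).
The state is a dict: "time": time; "q": joint angles; "qd": joint speeds; "joint_efforts": joint torques, N m; "ee_pos": TCP position; "tcp_rot": TCP orientation; "wrist_force": force on the tool from outside, world axes, zero at the start; "torque": the same for the moment, N m; "opening": finger opening in m; "grasp_force": force on a finger pad.
Only numpy, scipy, OpenCV 4.12 (cv2) and the standard library are available. Lean on these libraries where they do the work, as an engineer would, in place of code of your own. Each camera call takes 0.05 s, during which the arm holds its last target. There are 200 camera calls.

## Working session

There is one attempt and no reset: what is moved stays moved. The work goes in short steps, Python scripts to look and compute and a tool call to move; the robot and the scene stay as the last step left them, time stands still between calls to the robot, and variables do not carry over. Pictures are saved under pics/ and viewed, at most 10 in all, crops included, and the job is handed in when it is done.

Besides the shell and the picture viewer there is one more tool, called after "Request:" as a command line: name --argument value ..., lists and objects as JSON in quotes. move_arm: Moves the arm, as the interface text tells. Its arguments: {"type":"object","properties":{"offset":{"type":"array","items":{"type":"array","items":{"type":"number"}}},"twist":{"type":"array","items":{"type":"array","items":{"type":"number"}}},"grip":{"type":"array","items":{"type":"number"}},"force":{"type":"number"}},"required":["offset","twist","grip"]}

```bash
mkdir -p pics
cat > h.py <<'E'
import numpy as np, cv2
from scipy.spatial.transform import Rotation as R
from workcell import bot, viewer, finder
def K(p):
    h,w=p["color"].shape[:2]; return h/2/np.tan(np.radians(p["vfov"])/2)
def Rc(p):
    a=np.array(p["attitude"],float)
    return a if a.shape==(3,3) else (R.from_euler('xyz',a,degrees=True).as_matrix() if a.size==3 else R.from_quat(a).as_matrix())
def ray(p,u,v):
    f=K(p); return Rc(p)@np.array([(u-p["cx"])/f,(v-p["cy"])/f,1])
def atz(p,u,v,z):
    d=ray(p,u,v); o=np.array(p["position"]); return o+d*(z-o[2])/d[2]
def cloud(p):
    f=K(p); v,u=np.mgrid[:p["depth"].shape[0],:p["depth"].shape[1]]; d=p["depth"]
    c=np.stack([(u-p["cx"])/f*d,(v-p["cy"])/f*d,d],-1)
    return c@Rc(p).T+np.array(p["position"])
def save(p,n,crop=None,s=1):
    im=p["color"][...,::-1]
    if crop: im=im[crop[1]:crop[3],crop[0]:crop[2]]
    cv2.imwrite(f"pics/{n}.png",cv2.resize(im,None,fx=s,fy=s,interpolation=cv2.INTER_CUBIC))
E
python3 - <<'E'
from h import *
P={n:viewer.camera(n) for n in("top","side")}
for n,p in P.items():
    save(p,n+"0"); print(n,p["vfov"],p["cx"],p["cy"],p["position"],p["attitude"])
    np.savez(n+"0.npz",**{k:v for k,v in p.items()})
    C=cloud(p)
    for t in("stencil","stencil_tab","bunker_roof","bunker","rack","bottle_0","jar"):
        for d in finder.pinpoint(p,t)[:6]:
            u,v=d["position"]; print(t,np.round([u,v,d["p"]],2),C[min(int(v),419),min(int(u),559)].round(3))
E
```

```text
top 43.521706377253594 280.98667185060395 207.16611342604685 [ 0.4931181  -0.00112131  1.06812249] [-1.72765823e+02 -1.44133014e-01 -8.98937873e+01]
stencil [410.4  228.4    0.89] [ 0.586 -0.266  0.001]
stencil [402.6  143.2    0.69] [ 0.764 -0.256 -0.002]
stencil_tab [378.7  121.8    0.97] [ 0.796 -0.196  0.051]
stencil_tab [396.7 248.7   0.7] [ 0.543 -0.226  0.049]
bunker_roof [152.3  223.     0.57] [0.591 0.247 0.049]
bunker [157.   220.5    0.72] [0.597 0.237 0.05 ]
bunker [2.700e+02 1.957e+02 1.700e-01] [0.644 0.018 0.066]
rack [270.8  240.6    0.87] [0.557 0.017 0.065]
bottle_0 [272.4  239.     0.68] [0.559 0.013 0.074]
bottle_0 [270.   281.8    0.51] [0.48  0.017 0.092]
bottle_0 [271.6  191.8    0.44] [0.648 0.016 0.087]
jar [317.6  138.1    0.68] [ 0.76  -0.074  0.054]
side 46.39810251674549 276.5478342101979 201.13700325285427 [ 0.37282774 -0.75921836  0.67100562] [-1.27615860e+02  1.17328600e-01 -1.83951549e+01]
stencil [304.8  318.6    0.82] [ 0.586 -0.262  0.004]
stencil [395.8  290.     0.79] [ 0.766 -0.253  0.001]
stencil_tab [392.5  253.     0.95] [ 0.783 -0.199  0.04 ]
stencil_tab [270.   298.8    0.71] [ 0.534 -0.235  0.045]
bunker_roof [235.8  147.6    0.94] [0.598 0.241 0.051]
bunker_roof [249.8  221.5    0.63] [ 0.559 -0.017  0.032]
bunker [233.   163.7    0.98] [0.586 0.221 0.019]
rack [250.   220.4    0.87] [ 0.562 -0.013  0.031]
bottle_0 [287.1 211.7   0.9] [0.649 0.005 0.019]
bottle_0 [205.7  228.2    0.67] [0.472 0.002 0.022]
bottle_0 [250.2  219.5    0.53] [0.567 0.002 0.02 ]
jar [252.6  224.2    0.68] [ 0.566 -0.016  0.022]
jar [360.4  232.9    0.65] [ 0.764 -0.109  0.022]
```

View pics/top0.png

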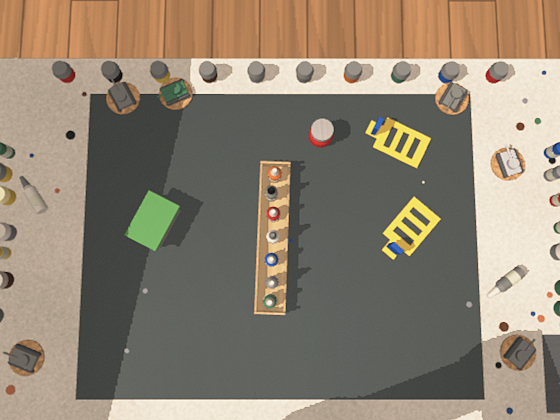

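Run:
```python
from h import *
p=dict(np.load("top0.npz"));C=cloud(p);hsv=cv2.cvtColor(p["color"],cv2.COLOR_RGB2HSV)
save(p,"crop_st",(330,90,470,290),3)
z=C[...,2]
def comps(name,lo,hi,zl,zh):
    m=(cv2.inRange(hsv,lo,hi)>0)&(z>zl)&(z<zh)
    n,l,s,c=cv2.connectedComponentsWithStats(m.astype(np.uint8))
    for i in range(1,n):
        if s[i,4]<60: continue
        pt=C[l==i]; xy=(pt[:,:2]*1000).astype(np.float32)
        print(name,c[i].round(0),s[i,4],"mean",pt.mean(0).round(4),"z med",np.median(pt[:,2]).round(4),"rect",[np.round(a,1) for a in cv2.minAreaRect(xy)])
comps("yellow",(20,80,80),(35,255,255),-.01,.03)
comps("blue",(95,80,50),(130,255,255),.02,.07)
comps("green",(36,40,30),(90,255,255),.03,.07)
```

```text
yellow [164.  78.] 62 mean [0.897  0.2415 0.0148] z med 0.0135 rect [array([898.8, 241.7]), array([12.3, 33. ]), np.float64(42.8)]
yellow [399. 141.] 1500 mean [ 0.7669 -0.2484  0.0033] z med 0.0033 rect [array([ 771.4, -242. ]), array([130.1,  76.4]), np.float64(64.4)]
yellow [  7. 175.] 95 mean [0.6928 0.5546 0.0121] z med 0.0123 rect [array([696.6, 557.5]), array([34.5, 16.4]), np.float64(0.8)]
yellow [ 10. 197.] 116 mean [0.6459 0.544  0.0147] z med 0.014 rect [array([647.3, 545.7]), array([14.7, 33.4]), np.float64(84.1)]
yellow [410. 227.] 1513 mean [ 0.5877 -0.2653  0.0034] z med 0.0035 rect [array([ 581. , -260.2]), array([ 73., 131.]), np.float64(48.9)]
blue [377. 125.] 84 mean [ 0.7886 -0.1955  0.046 ] z med 0.049 rect [array([ 791.6, -196.9]), array([ 9.8, 27.5]), np.float64(63.9)]
blue [556. 149.] 75 mean [ 0.7407 -0.5489  0.0496] z med 0.0506 rect [array([ 740.8, -549.8]), array([22. ,  9.5]), np.float64(11.2)]
blue [395. 248.] 108 mean [ 0.5432 -0.2248  0.0442] z med 0.0484 rect [array([ 543.5, -226. ]), array([25.8, 10. ]), np.float64(47.8)]
blue [271. 259.] 73 mean [0.5214 0.0156 0.0521] z med 0.0524 rect [array([521.7,  15.6]), array([23.2, 23.1]), np.float64(0.7)]
green [  3. 149.] 67 mean [0.7394 0.5506 0.0434] z med 0.0432 rect [array([739.5, 551.5]), array([ 7.9, 21.9]), np.float64(77.9)]
green [152. 221.] 1852 mean [0.5957 0.248  0.0494] z med 0.0495 rect [array([596.2, 248.4]), array([71. , 99.8]), np.float64(62.9)]
green [269. 301.] 83 mean [0.4424 0.0184 0.0519] z med 0.0525 rect [array([442. ,  18.1]), array([22.6, 24.8]), np.float64(0.1)]
```

The top view shows three objects that matter:
- The green roof is at about (152,221).
- The rack with its bottles is at about (271,238).
- Two stencils are candidates for the target.

**Candidates:** A has its plate at (410,228) and tab at (396,248), about 0.65 m from the base. B has its plate at (403,143) and tab at (378,122), about 0.80 m from the base. A is nearer, so A is the one meant. I'll confirm it in the crop.

View pics/crop_st.png

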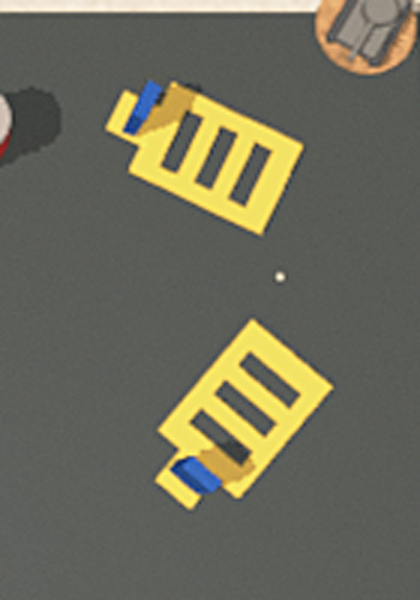

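```bash
cat >> h.py <<'E'
def plan(pos,ydir):
    """shift in tool axes (cm) and twist about tool z (rad) to bring TCP to pos, tool y along ydir (deg, mod 180), tool down"""
    o=bot.get_obs(); M=R.from_euler('xyz',o["tcp_rot"],degrees=True)
    Y=M.as_matrix()[:,1]; yaw=np.degrees(np.arctan2(Y[1],Y[0]))
    for k in (0,180):
        dy=(ydir+k-yaw+180)%360-180
        T=R.from_euler('z',dy,degrees=True)*R.from_euler('xyz',[180,0,yaw-90+180],degrees=True)
        m=T.as_matrix(); 
        if m[:,1]@[np.cos(np.radians(ydir+k)),np.sin(np.radians(ydir+k)),0]<0: T=T*R.from_euler('z',180,degrees=True)
        rv=(M.inv()*T).as_rotvec()
        d=(np.array(pos)-o["ee_pos"])*100
        print("opt",k,"twist",rv.round(3),"shift now",M.inv().apply(d).round(2),"shift after turn",T.inv().apply(d).round(2))
    print({k:np.round(o[k],4) for k in("time","q","ee_pos","tcp_rot","wrist_force","opening","grasp_force")})
E
python3 - <<'E'
from h import *
plan([.544,-.2275,.12],-41.7)
E
```

```text
opt 0 twist [ 0.     0.    -0.527] shift now [ 44.64 -16.48  13.33] shift after turn [46.87  8.22 13.33]
opt 180 twist [ 0.    -0.     2.614] shift now [ 44.64 -16.48  13.33] shift after turn [-46.87  -8.22  13.33]
{'time': np.float64(0.8), 'q': array([-7.19055e+01,  4.97850e+00,  1.00791e+01,  9.50963e+01,
       -1.60000e-03,  8.99998e+01]), 'ee_pos': array([ 0.1708, -0.5228,  0.2533]), 'tcp_rot': array([1.799957e+02, 1.600000e-03, 1.809470e+01]), 'wrist_force': array([ 0.6738, -0.0741,  0.5888]), 'opening': np.float64(0.0854), 'grasp_force': np.float64(0.0)}
```

The crop confirms A: a three-slot plate with its blue tab at crop (195,474), and it lies clearly nearer the robot than B at (150,108). I'll turn the tool first, then go above the tab.

Request:
move_arm --offset '[[0,0,1],[0,0,1],[0,0,1],[0,0,1],[0,0,1]]' --twist '[[0,0,-0.105],[0,0,-0.105],[0,0,-0.105],[0,0,-0.105],[0,0,-0.105]]' --grip '[1,1,1,1,1]' --force 40

```text
time: 1.3
ee_pos: [0.1708, -0.5228, 0.2029]
tcp_rot: [180.0, 0.0, 48.4]
wrist_force: [-0.1, -0.2, -0.7]
opening: 0.0854
grasp_force: 0.0
```

Request:
move_arm --offset '[[4,0.7,0],[4,0.7,0],[4,0.7,0],[4,0.7,0],[4,0.7,0]]' --twist '[[0,0,0],[0,0,0],[0,0,0],[0,0,0],[0,0,0]]' --grip '[1,1,1,1,1]'

```text
time: 1.8
ee_pos: [0.3313, -0.396, 0.2034]
tcp_rot: [180.0, 0.0, 48.2]
wrist_force: [-0.5, -1.0, -0.5]
opening: 0.0854
grasp_force: 0.0
```

Request:
move_arm --offset '[[4,0.7,0],[4,0.7,0],[4,0.7,0],[4,0.7,0],[4,0.7,0]]' --twist '[[0,0,0],[0,0,0],[0,0,0],[0,0,0],[0,0,0]]' --grip '[1,1,1,1,1]'

```text
time: 2.3
ee_pos: [0.4909, -0.2701, 0.2034]
tcp_rot: [180.0, -0.0, 48.2]
wrist_force: [0.1, -0.4, 0.2]
opening: 0.0856
grasp_force: 0.0
```

Run:
```python
from h import *
plan([.544,-.2275,.12],-41.7)
```

```text
opt 0 twist [ 0.    -0.    -0.002] shift now [6.72 1.11 8.35] shift after turn [6.72 1.13 8.34]
opt 180 twist [-0.000e+00 -1.000e-03  3.139e+00] shift now [6.72 1.11 8.35] shift after turn [-6.72 -1.13  8.34]
{'time': np.float64(2.3), 'q': array([-2.882270e+01,  5.620000e+00,  5.240300e+00,  8.959630e+01,
       -1.800000e-03,  1.029993e+02]), 'ee_pos': array([ 0.4909, -0.2701,  0.2034]), 'tcp_rot': array([ 1.799763e+02, -3.600000e-03,  4.817800e+01]), 'wrist_force': array([ 0.0539, -0.4409,  0.1972]), 'opening': np.float64(0.0856), 'grasp_force': np.float64(0.0)}
```

Request:
move_arm --offset '[[2.3,0.4,0],[2.2,0.4,1],[2.2,0.3,3],[0,0,4.3],[0,0,0]]' --twist '[[0,0,0],[0,0,0],[0,0,0],[0,0,0],[0,0,0]]' --grip '[1,1,1,1,1]'

```text
time: 2.8
ee_pos: [0.5402, -0.2271, 0.1143]
tcp_rot: [-179.5, 0.2, 48.2]
wrist_force: [0.1, 0.8, -0.3]
opening: 0.0849
grasp_force: 0.0
```

Run:
```python
from h import *
plan([.544,-.2275,.037],-41.7)
p=viewer.camera("side"); save(p,"side1",(180,170,400,360),3)
C=cloud(p);hsv=cv2.cvtColor(p["color"],cv2.COLOR_RGB2HSV);z=C[...,2]
m=(cv2.inRange(hsv,(95,80,50),(130,255,255))>0)&(z>.046)&(z<.06)&(abs(C[...,0]-.544)<.04)&(abs(C[...,1]+.227)<.04)
print(m.sum(),C[m].mean(0),cv2.minAreaRect((C[m][:,:2]*1000).astype(np.float32)) if m.sum()>5 else 0)
for d in finder.pinpoint(p,"stencil_tab"):
    print(d["p"],d["position"],atz(p,*d["position"],.034).round(4))
```

```text
opt 0 twist [-0.009  0.003 -0.001] shift now [0.25 0.38 7.73] shift after turn [0.22 0.31 7.73]
opt 180 twist [0.005 0.014 3.14 ] shift now [0.25 0.38 7.73] shift after turn [-0.22 -0.31  7.73]
{'time': np.float64(2.8), 'q': array([-2.280440e+01,  9.931100e+00,  1.908000e-01,  8.080210e+01,
        2.000000e-04,  1.089566e+02]), 'ee_pos': array([ 0.5402, -0.2271,  0.1143]), 'tcp_rot': array([-1.794869e+02,  1.760000e-01,  4.823980e+01]), 'wrist_force': array([ 0.0996,  0.7686, -0.251 ]), 'opening': np.float64(0.0849), 'grasp_force': np.float64(0.0)}
78 [ 0.54366972 -0.22882304  0.0496184 ] ((543.606201171875, -227.90516662597656), (25.606155395507812, 10.718866348266602), 49.4667854309082)
0.89 [271.0, 297.2] [ 0.5392 -0.2249  0.034 ]
0.68 [392.4, 249.0] [ 0.7932 -0.1845  0.034 ]
```

View pics/side1.png

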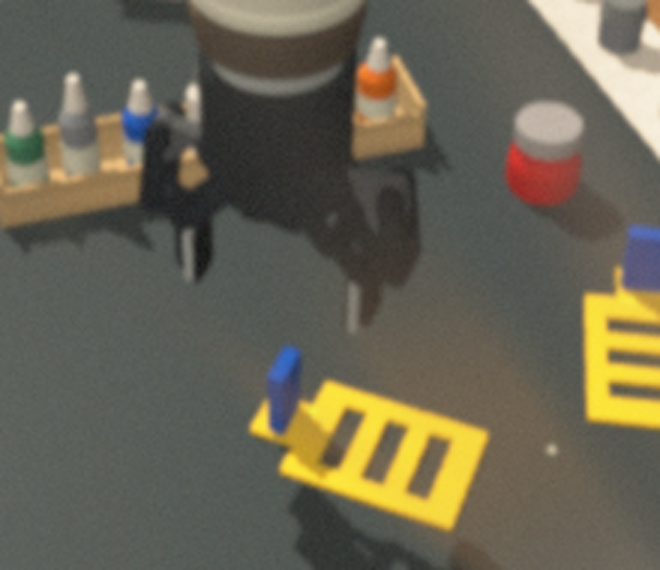

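The side crop shows the open fingers at (190,260) and (353,310), straddling the tab at (285,390) below them. The tab measures (0.5436, -0.228), which agrees with the plan, so I'll descend.

Request:
move_arm --offset '[[0,0,0],[0,0,2.5],[0,0,2.5],[0,0,1.5],[0,0,0]]' --twist '[[0,0,0],[0,0,0],[0,0,0],[0,0,0],[0,0,0]]' --grip '[1,1,1,1,1]'

```text
time: 3.4
ee_pos: [0.5421, -0.229, 0.0548]
tcp_rot: [-179.9, 0.0, 48.1]
wrist_force: [0.1, -0.1, 0.7]
opening: 0.0852
grasp_force: 0.0
```

Run:
```python
from h import *
plan([.5438,-.228,.037],-41.3)
```

```text
opt 0 twist [-0.001  0.    -0.01 ] shift now [0.19 0.07 1.78] shift after turn [0.19 0.07 1.78]
opt 180 twist [1.000e-03 2.000e-03 3.132e+00] shift now [0.19 0.07 1.78] shift after turn [-0.19 -0.07  1.78]
{'time': np.float64(3.4), 'q': array([-2.28976e+01,  1.10791e+01, -5.13490e+00,  7.38597e+01,
       -1.80000e-03,  1.08958e+02]), 'ee_pos': array([ 0.5421, -0.229 ,  0.0548]), 'tcp_rot': array([-1.79931e+02,  2.56000e-02,  4.81444e+01]), 'wrist_force': array([ 0.1289, -0.1129,  0.7482]), 'opening': np.float64(0.0852), 'grasp_force': np.float64(0.0)}
```

Request:
move_arm --offset '[[0.2,0.1,1],[0,0,0.8],[0,0,0],[0,0,0],[0,0,0]]' --twist '[[0,0,-0.008],[0,0,0],[0,0,0],[0,0,0],[0,0,0]]' --grip '[1,1,0.5,0.2,0]' --force 40

```text
time: 3.9
ee_pos: [0.5449, -0.2281, 0.0378]
tcp_rot: [180.0, -0.0, 48.6]
wrist_force: [0.4, 1.0, -0.6]
opening: 0.0437
grasp_force: 0.0
```

Request:
move_arm --offset '[[0,0,0],[0,0,0],[0,0,0],[0,0,0],[0,0,0]]' --twist '[[0,0,0],[0,0,0],[0,0,0],[0,0,0],[0,0,0]]' --grip '[0,0,0,0,0]'

```text
time: 4.4
ee_pos: [0.5449, -0.2281, 0.0376]
tcp_rot: [180.0, -0.0, 48.6]
wrist_force: [-0.1, 0.4, 3.8]
opening: 0.0094
grasp_force: 39.9
```

Request:
move_arm --offset '[[0,0,-1],[0,0,-3],[0,0,-4],[0,0,-4],[0,0,-4]]' --twist '[[0,0,0],[0,0,0],[0,0,0],[0,0,0],[0,0,0]]' --grip '[0,0,0,0,0]'

```text
time: 4.9
ee_pos: [0.5443, -0.2278, 0.1993]
tcp_rot: [-180.0, 0.0, 48.6]
wrist_force: [1.4, -0.5, -0.9]
opening: 0.0097
grasp_force: 39.4
```

Request:
move_arm --offset '[[0,0,0],[0,0,0],[0,0,0],[0,0,0],[0,0,0]]' --twist '[[0,0,-0.05],[0,0,-0.05],[0,0,-0.05],[0,0,-0.05],[0,0,-0.05]]' --grip '[0,0,0,0,0]'

```text
time: 5.4
ee_pos: [0.5445, -0.2279, 0.1977]
tcp_rot: [-180.0, 0.0, 63.1]
wrist_force: [-0.5, -0.3, 0.5]
opening: 0.0093
grasp_force: 39.4
```

```bash
cat >> h.py <<'E'
def held():
    """plane and rectangle of the held stencil (yellow, top face) from both cameras, near the TCP"""
    o=bot.get_obs(); t=np.array(o["ee_pos"])
    for n in("top","side"):
        p=viewer.camera(n);C=cloud(p);hsv=cv2.cvtColor(p["color"],cv2.COLOR_RGB2HSV);z=C[...,2]
        m=(cv2.inRange(hsv,(20,80,60),(35,255,255))>0)&(abs(z-t[2]+.033)<.02)&(np.linalg.norm(C[...,:2]-t[:2],axis=-1)<.14)
        q=C[m]
        if len(q)<50: print(n,"few",len(q)); continue
        c=q.mean(0); s=np.linalg.lstsq(np.c_[q[:,:2]-c[:2],np.ones(len(q))],q[:,2],rcond=None)[0]
        print(n,len(q),"mean",c.round(4),"slope dz/dx,dy",s.round(4)[:2],"rect",cv2.minAreaRect((q[:,:2]*1000).astype(np.float32)))
    return p
E
python3 - <<'E'
from h import *
p=held(); save(p,"side2",(120,120,420,345),2.6)
plan([.541,.2767,.177],-27.1)
E
```

```text
top 998 mean [ 0.6084 -0.2408  0.1638] slope dz/dx,dy [-0.011  -0.0096] rect ((591.4020385742188, -242.64544677734375), (54.75296401977539, 128.39236450195312), 63.57120132446289)
side 1826 mean [ 0.5945 -0.2578  0.1638] slope dz/dx,dy [-0.0049  0.0054] rect ((588.2939453125, -250.66554260253906), (73.43335723876953, 127.29815673828125), 62.5077018737793)
opt 0 twist [-0.     0.     0.002] shift now [ 44.8  -23.23   2.07] shift after turn [ 44.76 -23.31   2.07]
opt 180 twist [-0.   -0.   -3.14] shift now [ 44.8  -23.23   2.07] shift after turn [-44.76  23.31   2.07]
{'time': np.float64(5.5), 'q': array([-2.27134e+01,  9.76260e+00,  9.19420e+00,  8.94346e+01,
       -1.20000e-03,  9.42868e+01]), 'ee_pos': array([ 0.5446, -0.228 ,  0.1977]), 'tcp_rot': array([-1.799971e+02,  1.400000e-03,  6.299980e+01]), 'wrist_force': array([-0.0288,  0.1816, -0.6377]), 'opening': np.float64(0.0094), 'grasp_force': np.float64(39.3956)}
```

View pics/side2.png

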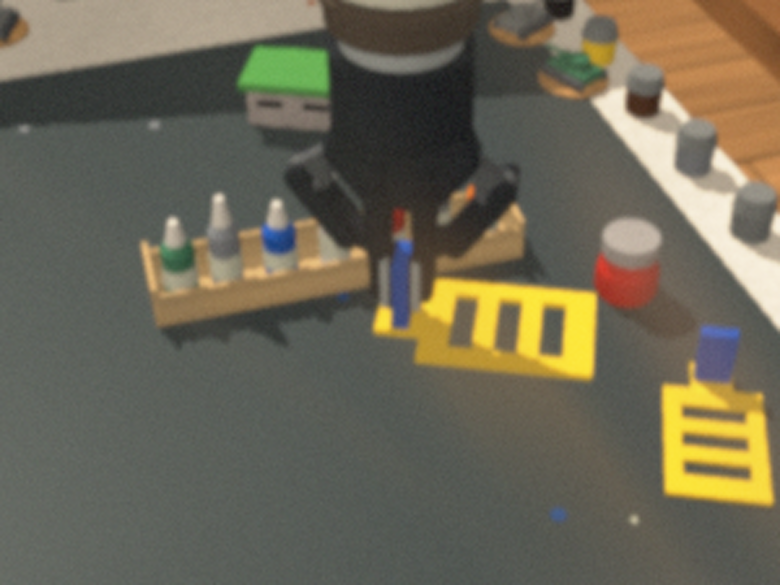

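The stencil is held level. In the crop it spans (380..600, 280..375), the tab is between the fingers at (400,285), and the bottles and jar are standing undisturbed. The underside is at about 0.16 m, so I'll carry it across.

Request:
move_arm --offset '[[2,-1,0],[3,-1.6,0],[3,-1.6,0],[3,-1.6,0],[3,-1.6,0]]' --twist '[[0,0,0],[0,0,0],[0,0,0],[0,0,0],[0,0,0]]' --grip '[0,0,0,0,0]'

```text
time: 6.0
ee_pos: [0.5421, -0.0684, 0.1976]
tcp_rot: [180.0, -0.0, 62.8]
wrist_force: [-0.1, 0.1, -0.4]
opening: 0.0096
grasp_force: 39.4
```

Request:
move_arm --offset '[[3,-1.6,0],[3,-1.6,0],[3,-1.6,0],[3,-1.6,0],[3,-1.6,0]]' --twist '[[0,0,0],[0,0,0],[0,0,0],[0,0,0],[0,0,0]]' --grip '[0,0,0,0,0]'

```text
time: 6.5
ee_pos: [0.5391, 0.1017, 0.1977]
tcp_rot: [180.0, -0.0, 62.9]
wrist_force: [0.7, -0.2, -0.4]
opening: 0.0097
grasp_force: 39.4
```

Request:
move_arm --offset '[[3,-1.5,0],[3,-1.5,0],[3,-1.5,0],[3,-1.5,0],[2,-1,0]]' --twist '[[0,0,0],[0,0,0],[0,0,0],[0,0,0],[0,0,0]]' --grip '[0,0,0,0,0]'

```text
time: 7.0
ee_pos: [0.5403, 0.2589, 0.1974]
tcp_rot: [-180.0, -0.0, 62.9]
wrist_force: [0.5, -0.0, 0.5]
opening: 0.0092
grasp_force: 39.4
```

Request:
move_arm --offset '[[1.5,0,0],[0.3,0,0],[0,0,0],[0,0,0],[0,0,0]]' --twist '[[0,0,0],[0,0,0],[0,0,0],[0,0,0],[0,0,0]]' --grip '[0,0,0,0,0]'

```text
time: 7.5
ee_pos: [0.5488, 0.272, 0.1975]
tcp_rot: [180.0, -0.0, 62.9]
wrist_force: [-0.4, 0.1, -0.1]
opening: 0.0093
grasp_force: 39.4
```

Run:
```python
from h import *
p=held(); save(p,"side3",(120,60,360,240),3)
C=cloud(p);hsv=cv2.cvtColor(p["color"],cv2.COLOR_RGB2HSV);z=C[...,2]
m=(cv2.inRange(hsv,(36,60,30),(90,255,255))>0)&(z>.04)&(z<.06)&(abs(C[...,0]-.596)<.08)&(abs(C[...,1]-.248)<.08)
q=C[m]; print("roof",m.sum(),np.median(q[:,2]),cv2.minAreaRect((q[:,:2]*1000).astype(np.float32)))
s=dict(np.load("side0.npz"));C=cloud(s);hsv=cv2.cvtColor(s["color"],cv2.COLOR_RGB2HSV);z=C[...,2]
m=(cv2.inRange(hsv,(36,60,30),(90,255,255))>0)&(z>.045)&(z<.055)&(abs(C[...,0]-.596)<.08)&(abs(C[...,1]-.248)<.08)
q=C[m]; print("roof at start, side",m.sum(),np.median(q[:,2]),cv2.minAreaRect((q[:,:2]*1000).astype(np.float32)))
plan([.541,.2767,.177],-27.1)
```

```text
top 1416 mean [0.6038 0.2363 0.1634] slope dz/dx,dy [-0.0018  0.    ] rect ((591.2869873046875, 249.85824584960938), (71.23805236816406, 126.92151641845703), 62.987300872802734)
side 624 mean [0.598  0.242  0.1633] slope dz/dx,dy [-0.0014  0.0055] rect ((592.7349853515625, 248.753662109375), (78.48070526123047, 127.40457153320312), 61.349117279052734)
roof 735 0.049522977195599616 ((597.0848999023438, 247.0533905029297), (74.33336639404297, 100.35855102539062), 62.55891418457031)
roof at start, side 679 0.04955322604053414 ((597.697021484375, 246.65170288085938), (74.50820922851562, 100.02555847167969), 62.6146125793457)
opt 0 twist [ 0. -0. -0.] shift now [ 0.04 -0.91  2.06] shift after turn [ 0.04 -0.91  2.06]
opt 180 twist [-0.    -0.     3.142] shift now [ 0.04 -0.91  2.06] shift after turn [-0.04  0.91  2.06]
{'time': np.float64(7.6), 'q': array([ 2.637750e+01,  1.288810e+01,  1.280570e+01,  8.990200e+01,
       -2.600000e-03,  1.434785e+02]), 'ee_pos': array([0.5489, 0.2722, 0.1976]), 'tcp_rot': array([ 1.799887e+02, -1.100000e-02,  6.289900e+01]), 'wrist_force': array([-0.5477,  0.0804, -0.5999]), 'opening': np.float64(0.0098), 'grasp_force': np.float64(39.3958)}
```

View pics/side3.png

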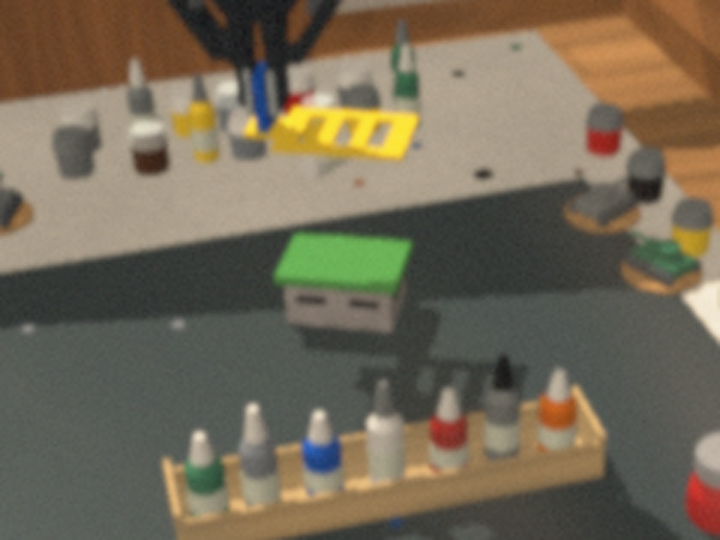

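The side crop shows the stencil at (335,132), level and well above the roof at (345,262), with the bottles upright. The stencil centre is (0.6035, 0.2437) and the roof centre (0.5965, 0.2478), so tool y needs -0.85 cm. I'll descend most of the way and look again.

Request:
move_arm --offset '[[0,-0.85,0],[0,0,2],[0,0,2.5],[0,0,2],[0,0,0.9]]' --twist '[[0,0,0],[0,0,0],[0,0,0],[0,0,0],[0,0,0]]' --grip '[0,0,0,0,0]'

```text
time: 8.1
ee_pos: [0.5401, 0.2764, 0.1214]
tcp_rot: [-179.9, 0.1, 63.0]
wrist_force: [-0.6, -0.2, -0.0]
opening: 0.0096
grasp_force: 39.4
```

Request:
move_arm --offset '[[0,0,0],[0,0,0],[0,0,0]]' --twist '[[0,0,0],[0,0,0],[0,0,0]]' --grip '[0,0,0]'

```text
time: 8.4
ee_pos: [0.5418, 0.277, 0.1247]
tcp_rot: [179.9, -0.1, 63.0]
wrist_force: [-1.1, -0.1, 0.1]
opening: 0.0097
grasp_force: 39.4
```

Run:
```python
from h import *
p=held()
plan([.541,.2762,.098],-27.1)
```

```text
top 1213 mean [0.5972 0.2411 0.0907] slope dz/dx,dy [0.0001 0.0049] rect ((584.1171264648438, 254.89779663085938), (71.11005401611328, 127.17057037353516), 63.072227478027344)
side 609 mean [0.5915 0.2473 0.0906] slope dz/dx,dy [-0.001   0.0044] rect ((585.6316528320312, 253.09817504882812), (76.55010223388672, 126.77006530761719), 62.50175094604492)
opt 0 twist [ 0.001 -0.001  0.001] shift now [-0.1  -0.03  2.64] shift after turn [-0.1  -0.03  2.64]
opt 180 twist [ 2.000e-03  2.000e-03 -3.141e+00] shift now [-0.1  -0.03  2.64] shift after turn [0.1  0.03 2.64]
{'time': np.float64(8.5), 'q': array([2.707700e+01, 1.224850e+01, 3.988000e+00, 8.164400e+01,
       9.000000e-04, 1.441234e+02]), 'ee_pos': array([0.5417, 0.2769, 0.1244]), 'tcp_rot': array([ 1.799448e+02, -7.790000e-02,  6.295370e+01]), 'wrist_force': array([ 0.102 , -0.7789, -0.3026]), 'opening': np.float64(0.0095), 'grasp_force': np.float64(39.369)}
```

Centres agree to under 1 mm in both cameras and the angle to about 0.2°. The underside is at about 0.087, so 2.6 cm remain. I'll descend slowly, because the last descent overshot by about 3 mm.

Request:
move_arm --offset '[[0,0,0.4],[0,0,0.5],[0,0,0.5],[0,0,0.4],[0,0,0.3]]' --twist '[[0,0,0],[0,0,0],[0,0,0],[0,0,0],[0,0,0]]' --grip '[0,0,0,0,0]'

```text
time: 9.0
ee_pos: [0.5411, 0.2766, 0.1016]
tcp_rot: [-180.0, 0.0, 63.0]
wrist_force: [-1.1, 1.0, -0.7]
opening: 0.0094
grasp_force: 39.4
```

Request:
move_arm --offset '[[0,0,0.2],[0,0,0.2],[0,0,0.1],[0,0,0],[0,0,0]]' --twist '[[0,0,0],[0,0,0],[0,0,0],[0,0,0],[0,0,0]]' --grip '[0,0,0,0,0]'

```text
time: 9.5
ee_pos: [0.5414, 0.2768, 0.0974]
tcp_rot: [180.0, -0.0, 63.0]
wrist_force: [-0.5, -0.5, -1.3]
opening: 0.0096
grasp_force: 39.4
```

Request:
move_arm --offset '[[0,0,0],[0,0,0],[0,0,0],[0,0,0],[0,0,0]]' --twist '[[0,0,0],[0,0,0],[0,0,0],[0,0,0],[0,0,0]]' --grip '[0,0,0,0,0]'

```text
time: 10.0
ee_pos: [0.5413, 0.2767, 0.0973]
tcp_rot: [180.0, -0.0, 63.0]
wrist_force: [-0.1, 0.2, -0.2]
opening: 0.0096
grasp_force: 39.4
```

Run:
```python
from h import *
p=held(); save(p,"side4",(120,60,360,240),3)
C=cloud(p);hsv=cv2.cvtColor(p["color"],cv2.COLOR_RGB2HSV);z=C[...,2]
m=(cv2.inRange(hsv,(36,60,30),(90,255,255))>0)&(z>.03)&(z<.06)&(abs(C[...,0]-.596)<.08)&(abs(C[...,1]-.248)<.08)
q=C[m]; print("roof visible",m.sum(),q[:,2].max() if len(q) else 0)
plan([.541,.2762,.098],-27.1)
```

```text
top 1229 mean [0.5963 0.2406 0.0622] slope dz/dx,dy [-0.0022  0.0077] rect ((583.4171142578125, 254.4376983642578), (71.8670654296875, 126.53913116455078), 63.645259857177734)
side 692 mean [0.5921 0.2477 0.0616] slope dz/dx,dy [-0.0241 -0.0179] rect ((585.39404296875, 253.6773681640625), (76.01061248779297, 128.19790649414062), 62.148887634277344)
roof visible 323 0.05351895792960848
opt 0 twist [0.    0.    0.001] shift now [-0.06 -0.   -0.07] shift after turn [-0.06 -0.   -0.07]
opt 180 twist [-0.     0.    -3.141] shift now [-0.06 -0.   -0.07] shift after turn [ 0.06  0.   -0.07]
{'time': np.float64(10.1), 'q': array([ 2.707850e+01,  1.265010e+01,  1.453600e+00,  7.880450e+01,
       -9.000000e-04,  1.441222e+02]), 'ee_pos': array([0.5413, 0.2767, 0.0973]), 'tcp_rot': array([1.799999e+02, 1.400000e-03, 6.295640e+01]), 'wrist_force': array([-0.238 ,  0.3888, -0.3252]), 'opening': np.float64(0.0092), 'grasp_force': np.float64(39.3694)}
```

View pics/side4.png

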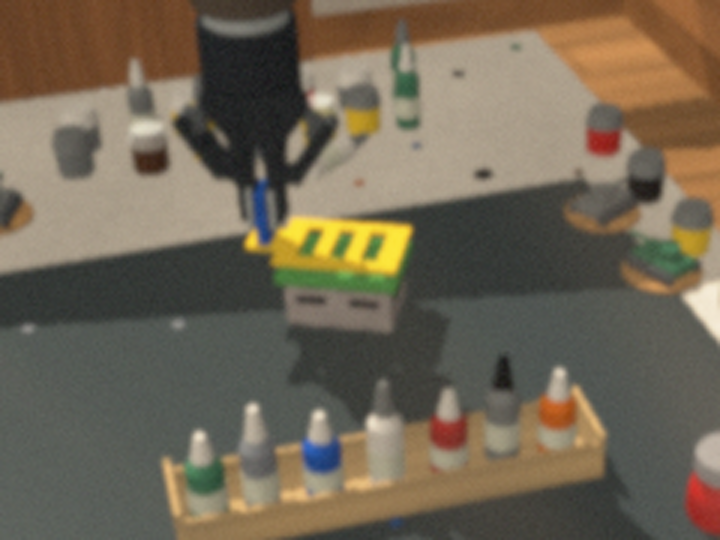

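The side view shows the yellow plate at (345,245) squarely above the green roof, with a band of roof visible below it. The bunker, bottles and jar are unmoved. The gap is about 9–10 mm, the stencil is level and at rest, and the grip is 39 N, so I'll hand it in.

```bash
python3 -c "
from workcell import bot
print(bot.job_done())"
```

```text
the job is handed in; nothing more can be done
None
```

The stencil is held level and still about 1 cm above the bunker's roof, square over it within about 1 mm and 1° by my camera measurements, and the job is handed in; the hand-in returned no verdict.

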